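# Refit the catch box in the kitchen dispenser

## Task

Put the lidded box back in the bay of the dispenser: slide it between the rails, blue label trailing, under the overhanging head and past the orange catch until it is fully home against the two black stops. A blue sprung pusher tries to throw it out, so keep it pressed hard against the stops until the slow orange catch has come all the way out behind it (two to three seconds), then let go so that the box stays caught. Keep the box upright and leave the jar, the can and the bowl where they stand.

Things in the scene. Friction and masses are not known exactly. Their poses are not given: they have to be found in the camera images.
- box: Loose lidded box, white with grey lid, 160 long (x) x 90 wide (y) x 63 mm high, about 0.4 kg, blue label on its rear end. Origin: centre of its underside; x points to the front, which enters the bay first; z up.
- box_handle (a point): Middle of the orange upright bar handle on the box's lid, 88 mm above the box's underside and 45 mm behind its centre; axes as the box's. The bar is 16 mm thick (x), 60 mm wide (y), from the lid (63 mm) up to 105 mm.
- dock: Fixed dispenser with its bay. Origin on the table, where the box's origin is when fully home; x is the way the box slides in, z up: a box that is home has this frame's pose. A white film marks the bay; the box slides on the table. Two dark steel rails 32 mm high, inner faces at y = +-47 mm (2 mm play a side). Column from x = +90 mm, 150 mm wide, 340 mm tall.
- mouth (a point): Point on the table on the bay's centreline where the straight rails begin, x = -155 mm in the dispenser's frame; axes as the dispenser's. Before it the mouth flares out to 134 mm wide at x = -192 mm.
- head_edge (a point): Middle of the lower front edge of the white overhanging head, 78 mm above the table, x = +35 mm in the dispenser's frame. The head is 110 mm wide, 35 mm thick and reaches from here back to the column; a home box has its front 45 mm below it.
- stops (a point): Midpoint between the two black stops, on the table, x = +80 mm in the dispenser's frame: the box's front face meets them when home. They are 50 mm high.
- pusher (a joint): Blue sprung pusher between the stops, m: 0 = out, 25 mm proud of the stops; 0.025 = flush with them (box fully home). Pushes back with 4 N when out, 9 N when in.
- catch (a joint): Orange sprung catch in the +y rail, m: 0 = all the way out, 14 mm into the bay; 0.016 = fully aside. Strongly damped: the passing box pushes it aside by its ramp (go at 30 mm/s or less; about 10 N) and it takes 2 to 3 s to come out behind the box. Its face then stands 5 mm behind the rear of a box that is fully home.
- catch_tip (a point): Tip of the orange catch's nose at its top, 34 mm high; with the catch out at x = -91, y = +33 mm in the dispenser's frame; moves along the dispenser's y. Its grey housing spans x -141 to -83, y 63 to 108 mm, 44 mm high; an orange tab on top reaches 60 mm.
- jar: Bystander: glass jar with an orange cap, 76 mm diameter, 110 mm high, loose. Origin: centre of its underside.
- can: Bystander: green can, 62 mm diameter, 150 mm high, loose. Origin: centre of its underside.
- bowl: Bystander: steel bowl, 110 mm diameter, 50 mm high, loose. Origin: centre of its underside.
Not all that is in view belongs to the job. Leave any purple look-alike of the box alone.

How it is judged:
By the outcome, as a careful person would: the job done as asked, in the order asked, and still so for the second after the job is handed in, with the robot touching nothing.
It also fails if it takes over 51 s, if anything falls off the work surface, if the arm or the gripper's body presses on something with over 40 N, if the wrist force passes 120 N, or if a joint passes its speed limit or range.

## Robot

A 6-joint arm with a two-finger parallel gripper is mounted at the origin on the work surface. World frame = base frame: x ahead of the robot, y to its left, z up, the work surface at z = 0. Lengths are in m, angles in rad, forces in N, time in s.
With the tool pointing down it reaches from about 0.25 to 0.725 m from the base axis. Payload 4 kg.
Tool frame: the origin (TCP) lies midway between the tips of the shut fingers; the grasp point (between the pads) lies ctrl.grip_depth behind it (ctrl.grip_depth is the distance from the TCP to the grasp point, in m); z points along the fingers, y is the line along which they close (so a half turn about z gives the same grasp; the last joint's range is limited). The gripper opens to 85 mm and grips with 20 to 120 N. Pads are 22 mm wide; open, the fingers measure 114 mm over their backs; the gripper's body (76 mm by 85 mm) begins 54 mm behind the grasp point. The pads swing forward as they close: fully open they stand 13 mm farther back than shut.
Start: joints at [0, 0.241, 0.005, 1.335, 0, 1.571], TCP at [0.5, -0, 0.231] pointing down, gripper open.
Joint ranges: [-2.72, 2.72], [-1.05, 1.87], [-1.09, 1.28], [-1.99, 2.15], [-1.42, 1.44], [-3.14, 3.14]. Speed limits (rad/s): [2.79, 2.79, 3.14, 3.14, 3.14, 3.14].

## Interface

Orientations are given as a unit quaternion [w, x, y, z].
In Python, from bench import ctrl gives the robot as it stands.
- The arm moves only by the shell command python3 -m inch 'ROWS'. ROWS is JSON, a list of rows, each an object with "translation": the shift along the tool's x, y, z in units of 4 cm (1.0 is 4 cm), a list of three; "rotation": the turn, a rotation vector about the tool's x, y, z in units of 0.15 rad (1.0 is 0.15 rad), a list of three; "jaw": the opening, from -1 (shut) to 1 (fully open). In form: [{"translation": [dx, dy, dz], "rotation": [wx, wy, wz], "jaw": jaw}, ...]. A call has 1 to 12 rows; each row shifts and turns the commanded pose from where the row before left it, along the tool's axes as they then stand; what a row does not reach is not made up. A row lasts 1/8 s, in which the tool goes at most 62.5 mm and 10.7 degrees, less where a joint would pass 70% of its speed; a pose out of reach is approached as far as the arm can. A call with a number of a shift or a turn outside -1 to 1 is refused whole. A call with a gripper value outside its range is refused whole. The fingers move at their own pace and stop on an object; the grip force is fixed at half the most. Time passes only in rows, so rows that do not move let the fingers close. It gives the time, the measured TCP pose, the force, the opening and the grip force at its end, in the units of the state.
- ctrl.get_state(): the state, without advancing time (a new reading comes with each control period).
- ctrl.capture(name): name is "scene" or "side" or "wrist"; returns a dict with "img" (480x640x3 uint8, red, green, blue), "camera_matrix" (3x3 intrinsics, pixels), "k1" (the pictures are not rectified: a ray, as slopes to the right and down, at radius r is drawn at 1 + k1 r^2 times it, then the intrinsics apply), "extrinsics" (4x4, takes a point from camera to world coordinates); the wrist camera has in their place "tool_from_camera" (4x4, takes a point from camera to tool coordinates, whose origin is the TCP and whose axes are the flange's). Camera axes: x right, y down, z forward; pixel columns grow to the right and rows downward; lengths in m; the calibration is good to about 2 mm. A picture is of the moment at which its call begins: read the wrist's pose just before it. There is no depth.
- ctrl.job_done(): hands the job in; it is judged then, once.
The state is a dict: "time": time; "joint_positions": joint angles; "joint_vel": joint speeds; "joint_torque": joint torques, N m; "tool_pos": TCP position; "ee_rot": TCP orientation; "wrist_force": force on the tool from outside, world axes, zero at the start; "torque": the same for the moment, N m; "finger_gap": finger opening in m; "grasp_force": force on a finger pad.
Only numpy, scipy, OpenCV 4.12 (cv2) and the standard library are available. Lean on these libraries where they do the work, as an engineer would, in place of code of your own. Each camera call takes 0.05 s, during which the arm holds its last target. There are 200 camera calls.

## Working session

There is one attempt and no reset: what is moved stays moved. The work goes in short steps, Python scripts to look and compute and a shell command to move; the robot and the scene stay as the last step left them, time stands still between calls to the robot, and variables do not carry over. Pictures are saved under pics/ and viewed, at most 10 in all, crops included, and the job is handed in when it is done.

```bash
ls; mkdir -p pics; cat > h.py <<'E'
import numpy as np,cv2
from bench import ctrl
from scipy.spatial.transform import Rotation as R
def cam(n):
    s=ctrl.get_state(); c=ctrl.capture(n)
    if n=='wrist':
        T=np.eye(4);T[:3,3]=s['tool_pos'];q=s['ee_rot'];T[:3,:3]=R.from_quat([q[1],q[2],q[3],q[0]]).as_matrix()
        c['extrinsics']=T@np.array(c['tool_from_camera'])
    return c
def ray(c,uv):
    K=np.array(c['camera_matrix']);k=c['k1']
    p=cv2.undistortPoints(np.array(uv,float).reshape(-1,1,2),K,np.array([k,0,0,0.])).reshape(-1,2)
    E=np.array(c['extrinsics']);d=np.c_[p,np.ones(len(p))]@E[:3,:3].T
    return E[:3,3],d
def plane(c,uv,z):
    o,d=ray(c,uv);return o+d*((z-o[2])/d[:,2])[:,None]
def proj(c,P):
    E=np.linalg.inv(np.array(c['extrinsics']));K=np.array(c['camera_matrix'])
    return cv2.projectPoints(np.array(P,float).reshape(-1,1,3),cv2.Rodrigues(E[:3,:3])[0],E[:3,3],K,np.array([c['k1'],0,0,0.]))[0].reshape(-1,2)
def save(c,n): cv2.imwrite('pics/'+n+'.png',c['img'][:,:,::-1])
E
python3 - <<'E'
from h import *
for n in('scene','side'):
    c=cam(n);save(c,n+'0');print(n,np.round(c['extrinsics'],3).tolist())
print(ctrl.get_state(),ctrl.grip_depth)
E
```

```text
pics
scene [[-0.511, 0.638, -0.575, 1.246], [0.859, 0.388, -0.333, 0.5], [0.011, -0.665, -0.747, 0.953], [0.0, 0.0, 0.0, 1.0]]
side [[0.879, 0.394, -0.271, 0.84], [0.477, -0.712, 0.515, -0.357], [0.01, -0.582, -0.813, 0.869], [0.0, 0.0, 0.0, 1.0]]
{'time': 0.1, 'joint_positions': array([8.46492436e-06, 2.41309279e-01, 3.88795513e-03, 1.33522186e+00,
       1.87010761e-05, 1.57076938e+00]), 'joint_vel': array([-0.00053627, -0.00114664,  0.00369413, -0.00064227,  0.00137274,
        0.00163011]), 'joint_torque': array([-3.57412864e-04, -3.73140085e+01,  2.53010201e+01,  1.07858295e-02,
        2.43542411e-05, -2.54672034e-05]), 'tool_pos': array([4.99439892e-01, 9.90349749e-06, 2.30527226e-01]), 'ee_rot': array([-6.59579708e-04,  7.07093967e-01,  7.07118992e-01, -6.46343990e-04]), 'wrist_force': array([0.3919765 , 0.05150195, 0.06073224]), 'torque': array([-0.00050348, -0.02131941,  0.00069424]), 'grasp_force': 0.0, 'finger_gap': 0.08548868564205932} 0.0187
```

View pics/scene0.png

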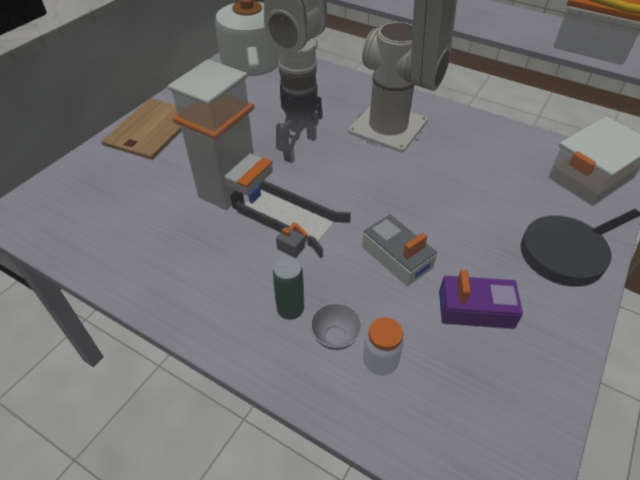

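View pics/side0.png

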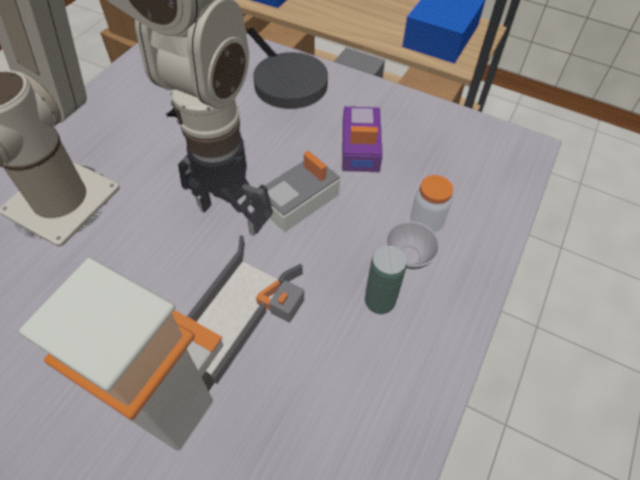

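The scene view shows the box at about (400,245), with its handle at (415,244) and label at (423,270). The bay film is at about (295,215), the catch at (292,232) and the purple decoy at (480,300). In the side view the box is at (300,190), its handle at (315,165) and the catch at (268,293).

```bash
python3 - <<'E'
import cv2
a=cv2.imread('pics/scene0.png')[140:320,180:460];cv2.imwrite('pics/sc.png',cv2.resize(a,(784,504),interpolation=cv2.INTER_CUBIC))
a=cv2.imread('pics/side0.png')[140:380,150:350];cv2.imwrite('pics/sd.png',cv2.resize(a,(500,600),interpolation=cv2.INTER_CUBIC))
E
```

```text
(no output)
```

View pics/sc.png

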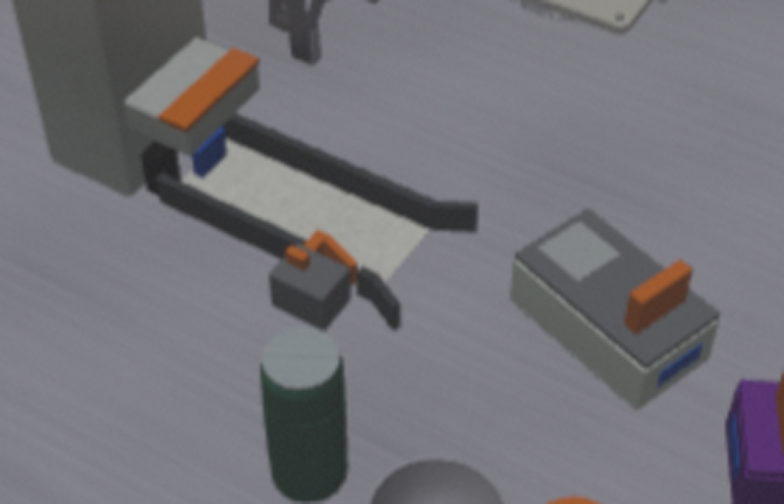

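View pics/sd.png

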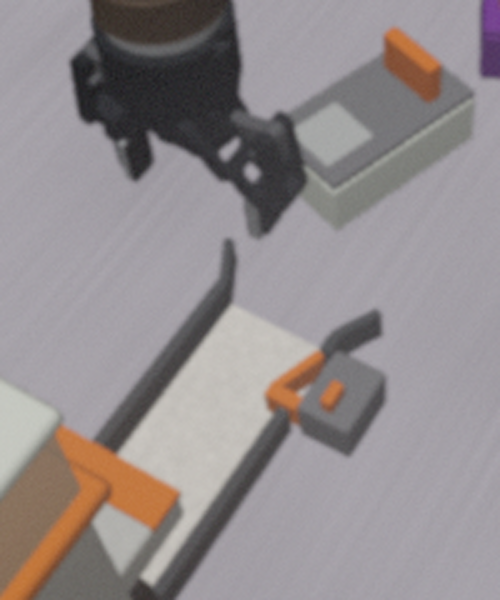

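The crops give me the lid corners, handle top, film corners, rail edges and catch in both views; next I turn those into positions.

```bash
python3 - <<'E'
from h import *
A=cam('scene');B=cam('side')
S=lambda p:np.array(p)/2.8+[180,140]
D=lambda p:np.array(p)/2.5+[150,140]
r=lambda x:print(np.round(x*1000,0).tolist())
def tri(p,q):
    o,d=ray(A,S([p]));o2,e=ray(B,D([q]));d=d[0];e=e[0]
    t=np.linalg.lstsq(np.c_[d,-e],o2-o,rcond=None)[0];a=o+t[0]*d;b=o2+t[1]*e
    return np.r_[(a+b)/2,np.linalg.norm(a-b)]
print('lid A FL? ');L=plane(A,S([(587,210),(515,258),(645,363),(718,315)]),.063);r(L);r(L.mean(0))
ax=(L[0]+L[1]-L[2]-L[3])[:2];print('yaw',np.degrees(np.arctan2(ax[1],ax[0])),np.linalg.norm(ax)/2)
print('lid B rear,front');L=plane(B,D([(473,95),(335,187)]),.063);r(L)
ax=(L[1]-L[0])[:2];print('yaw',np.degrees(np.arctan2(ax[1],ax[0])),np.linalg.norm(ax))
print('handle top A');r(plane(A,S([(627,295),(683,262),(691,267),(638,303)]),.105))
print('handle top B');r(plane(B,D([(386,36),(393,29),(441,68),(432,74)]),.105))
print('film mouth A');r(plane(A,S([(430,229),(388,278)]),0));
print('film mouth B');r(plane(B,D([(232,305),(325,352)]),0))
print('-y film edge A');L=plane(A,S([(230,143),(430,229)]),0);r(L);d=L[0]-L[1];print(np.degrees(np.arctan2(d[1],d[0])))
print('+y rail inner top A');L=plane(A,S([(178,175),(290,233)]),.032);r(L);d=L[0]-L[1];print(np.degrees(np.arctan2(d[1],d[0])))
print('B +y rail inner top');L=plane(B,D([(135,580),(272,414)]),.032);r(L);d=L[0]-L[1];print(np.degrees(np.arctan2(d[1],d[0])))
print('B -y rail inner top');L=plane(B,D([(113,442),(232,297)]),.032);r(L);d=L[0]-L[1];print(np.degrees(np.arctan2(d[1],d[0])))
print('catch tip A,B');r(plane(A,S([(318,232)]),.034));r(plane(B,D([(268,392)]),.034))
print('head orange front-edge A: lower front'); r(plane(A,S([(193,152),(259,88)]),.078))
o,d=ray(B,[(0,0)]);print(o)
E
```

```text
lid A FL? 
[[409.0, 198.0, 63.0], [493.0, 171.0, 63.0], [540.0, 314.0, 63.0], [462.0, 344.0, 63.0]]
[476.0, 257.0, 63.0]
yaw -109.15179521413066 0.15274963307686104
lid B rear,front
[[543.0, 311.0, 63.0], [490.0, 168.0, 63.0]]
yaw -110.10973553607096 0.1525068359292948
handle top A
[[518.0, 282.0, 105.0], [461.0, 306.0, 105.0], [463.0, 313.0, 105.0], [521.0, 293.0, 105.0]]
handle top B
[[464.0, 300.0, 105.0], [465.0, 310.0, 105.0], [522.0, 290.0, 105.0], [518.0, 281.0, 105.0]]
film mouth A
[[449.0, 63.0, 0.0], [521.0, 61.0, 0.0]]
film mouth B
[[452.0, 63.0, -0.0], [541.0, 62.0, -0.0]]
-y film edge A
[[450.0, -165.0, 0.0], [449.0, 63.0, 0.0]]
-89.67161883115891
+y rail inner top A
[[537.0, -158.0, 32.0], [545.0, -28.0, 32.0]]
-93.35037976117019
B +y rail inner top
[[531.0, -172.0, 32.0], [545.0, -18.0, 32.0]]
-95.25623686323067
B -y rail inner top
[[455.0, -94.0, 32.0], [462.0, 54.0, 32.0]]
-92.6231196819475
catch tip A,B
[[533.0, -6.0, 34.0]]
[[533.0, -5.0, 34.0]]
head orange front-edge A: lower front
[[542.0, -132.0, 78.0], [439.0, -131.0, 78.0]]
[ 0.83950942 -0.3569879   0.86906764]
```

Box handle is at about (491,297) mm with yaw about −110°. The dock is near (495,−97) with yaw −90 to −93°, which the wrist camera can refine from where it stands now.

```bash
python3 - <<'E'
from h import *
c=cam('wrist');save(c,'w0');np.save('w0.npy',c['extrinsics']);print(np.round(c['extrinsics'],3).tolist(),c['camera_matrix'],c['k1'])
E
```

```text
[[1.0, 0.0, -0.001, 0.501], [-0.0, -0.962, -0.272, 0.069], [-0.001, 0.272, -0.962, 0.373], [0.0, 0.0, 0.0, 1.0]] [[345.95646577   0.         322.72242187]
 [  0.         345.95646577 240.23165727]
 [  0.           0.           1.        ]] -0.06796622363215754
```

View pics/w0.png

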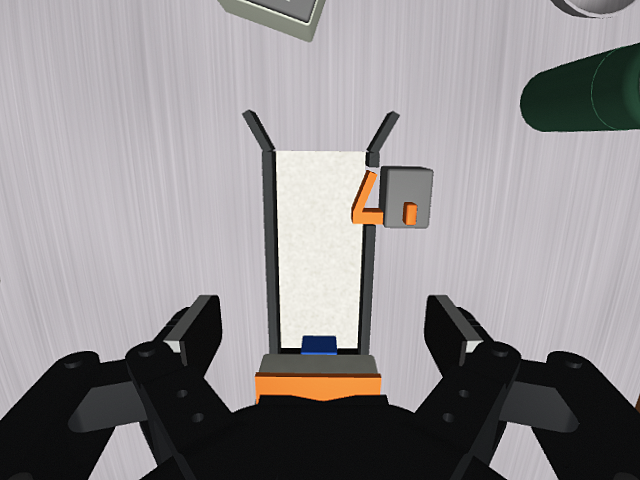

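The wrist view shows the bay squarely: film from (275,151) to (362,348), catch tip at (354,218), pusher at (319,345). I'll fit the film edges and the rail tops.

```bash
python3 - <<'E'
from h import *
c=cam('wrist');im=c['img'].astype(int);g=im.sum(2)/3
L=[];Rr=[];LT=[];RT=[]
for v in range(160,340,5):
    row=g[v]
    w=np.where((row[268:375]>190))[0]+268
    l=w.min();L.append((l-.5,v))
    if v>235: Rr.append((w.max()+.5,v))
    d=np.where(row[250:285]<110)[0]+250
    LT.append((d.min()-.5,v))
    if v>235:
        d=np.where(row[355:390]<110)[0]+355
        RT.append((d.max()+.5,v))
def fit(p,z,n):
    P=plane(c,p,z)[:,:2]; k=np.polyfit(P[:,1],P[:,0],1); res=np.std(P[:,0]-np.polyval(k,P[:,1]))
    print(n,'x at y=-97,58: %.1f %.1f'%tuple(1000*np.polyval(k,[-.097,.058])),'yaw',-90-np.degrees(np.arctan(k[0])) ,'res',res*1000)
fit(L,0,'L film');fit(Rr,0,'R film');fit(LT,.032,'L rail outer top');fit(RT,.032,'R rail outer top')
top=[(u,np.where(g[130:170,u]>200)[0].min()+130-.5) for u in (285,300,320,340,355)]
print(top,np.round(plane(c,top,0)*1000,1).tolist())
o=(im[:,:,0]>200)&(im[:,:,2]<80);ys,xs=np.where(o[160:235,340:385])
i=xs.argmin();print('catch tip',xs[i]+340,ys[i]+160,plane(c,[(xs[i]+339.5,ys[xs==xs.min()].mean()+160)],.034)*1000)
for v in (345,349,352,356): print(v,plane(c,[(345,v)],0)[0]*1000,g[v,345])
for v in (372,376): print('head',plane(c,[(258,v),(379,v)],.078)*1000, plane(c,[(258,v),(379,v)],.113)*1000)
E
```

```text
L film x at y=-97,58: 449.3 450.9 yaw -90.59642973600609 res 0.34404310448863973
R film x at y=-97,58: 558.4 534.3 yaw -81.1833524043952 res 4.424550270361422
L rail outer top x at y=-97,58: 439.8 441.4 yaw -90.58572250551634 res 0.32511416524392467
R rail outer top x at y=-97,58: 553.0 554.8 yaw -90.64837359496212 res 0.29993981498353917
[(285, np.float64(150.5)), (300, np.float64(150.5)), (320, np.float64(150.5)), (340, np.float64(151.5)), (355, np.float64(150.5))] [[461.0, 62.0, 0.0], [476.7, 61.9, 0.0], [497.7, 61.9, 0.0], [518.7, 60.9, 0.0], [534.5, 62.0, 0.0]]
catch tip 353 211 [[530.3957245   -1.66066603  34.        ]]
345 [ 528.04525897 -170.37968177    0.        ] 235.33333333333334
349 [ 528.1585593  -176.09367815    0.        ] 0.0
352 [ 528.24455334 -180.41256389    0.        ] 7.0
356 [ 528.36059534 -186.21643328    0.        ] 86.33333333333333
head [[ 435.35253625 -151.97534933   78.        ]
 [ 557.29683318 -151.8157648    78.        ]] [[ 443.12670363 -125.73050011  113.        ]
 [ 550.61903403 -125.5898284   113.        ]]
head [[ 435.06053247 -156.80059914   78.        ]
 [ 557.54816965 -156.63472072   78.        ]] [[ 442.86930605 -129.9838958   113.        ]
 [ 550.84058389 -129.8376761   113.        ]]
```

```bash
python3 -m inch '[{"translation":[0.93,-0.02,0.25],"rotation":[0,0,0],"jaw":1},{"translation":[0.93,-0.02,0.25],"rotation":[0,0,0],"jaw":1},{"translation":[0.93,-0.02,0.25],"rotation":[0,0,0],"jaw":1},{"translation":[0.93,-0.02,0.25],"rotation":[0,0,0],"jaw":1},{"translation":[0.93,-0.02,0.25],"rotation":[0,0,0],"jaw":1},{"translation":[0.93,-0.02,0.25],"rotation":[0,0,0],"jaw":1},{"translation":[0.93,-0.02,0.25],"rotation":[0,0,0],"jaw":1},{"translation":[0.93,-0.02,0.25],"rotation":[0,0,0],"jaw":1},{"translation":[0,0,0],"rotation":[0,0,-1],"jaw":1},{"translation":[0,0,0],"rotation":[0,0,-1],"jaw":1},{"translation":[0,0,0],"rotation":[0,0,-1],"jaw":1},{"translation":[0,0,0],"rotation":[0,0,-1],"jaw":1}]'
python3 -m inch '[{"translation":[0,0,0],"rotation":[0,0,-1],"jaw":1},{"translation":[0,0,0],"rotation":[0,0,-1],"jaw":1},{"translation":[0,0,0],"rotation":[0,0,-1],"jaw":1},{"translation":[0,0,0],"rotation":[0,0,-1],"jaw":1},{"translation":[0,0,0],"rotation":[0,0,-0.17],"jaw":1},{"translation":[0,0,0],"rotation":[0,0,0],"jaw":1}]'
python3 - <<'E'
from h import *
c=cam('wrist');save(c,'w1');s=ctrl.get_state();print(s['joint_positions'],s['tool_pos']);T=c['extrinsics'];q=s['ee_rot'];print(R.from_quat([q[1],q[2],q[3],q[0]]).as_matrix().round(3))
im=c['img'].astype(int);m=((im[:,:,0]>150)&(im[:,:,2]<90)&(im[:,:,1]<150)).astype(np.uint8)
for k in cv2.findContours(m,0,2)[0]:
    if cv2.contourArea(k)>300: print(cv2.boundingRect(k),cv2.minAreaRect(k)); b=cv2.boxPoints(cv2.minAreaRect(k)); print((plane(c,b,.105)*1000).round(1).tolist())
E
```

```text
time: 1.8
tool_pos: [0.4935, 0.2976, 0.1511]
ee_rot: [-0.0, 0.464, 0.886, -0.0]
wrist_force: [0.4, -0.2, 0.6]
finger_gap: 0.0854
grasp_force: 0.0
time: 2.55
tool_pos: [0.4936, 0.2976, 0.1512]
ee_rot: [-0.0, 0.173, 0.985, -0.0]
wrist_force: [0.2, 0.9, 0.8]
finger_gap: 0.0855
grasp_force: 0.0
[ 5.42572618e-01  4.34900909e-01  7.06262908e-02  1.20672282e+00
 -1.96006787e-05  8.89484905e-01] [0.49355676 0.29757423 0.15120995]
[[-0.94  0.34 -0.  ]
 [ 0.34  0.94 -0.  ]
 [ 0.   -0.   -1.  ]]
(522, 219, 71, 77) ((557.8294067382812, 257.2176513671875), (84.92827606201172, 27.875566482543945), 49.398704528808594)
[[515.1, 411.6, 105.0], [508.8, 425.7, 105.0], [561.5, 453.2, 105.0], [568.8, 438.2, 105.0]]
(305, 206, 28, 97) ((318.5, 254.0), (96.0, 27.0), 90.0)
[[458.2, 301.0, 105.0], [463.2, 315.0, 105.0], [517.9, 295.6, 105.0], [512.5, 280.4, 105.0]]
```

View pics/w1.png

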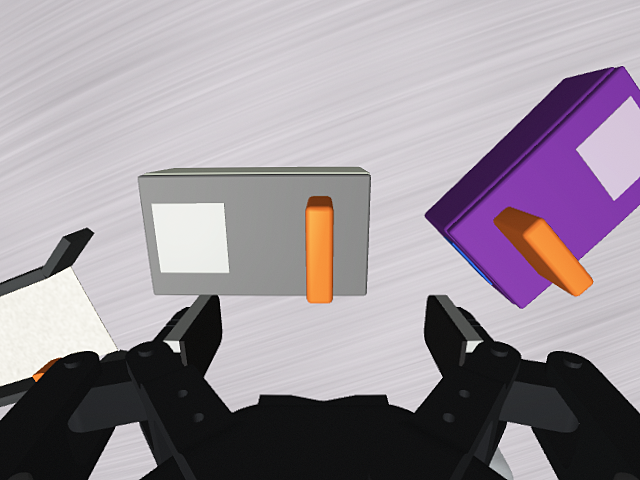

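The wrist view shows the handle at (319,254), square to the jaws, with the purple decoy about 68 mm off to the right. I'll narrow the jaws, descend and grip.

```bash
python3 -m inch '[{"translation":[0.12,-0.04,0],"rotation":[0,0,0],"jaw":0},{"translation":[0,0,0],"rotation":[0,0,0],"jaw":0},{"translation":[0,0,0.5],"rotation":[0,0,0],"jaw":0},{"translation":[0,0,0.5],"rotation":[0,0,0],"jaw":0},{"translation":[0,0,0.5],"rotation":[0,0,0],"jaw":0},{"translation":[0,0,0.5],"rotation":[0,0,0],"jaw":0},{"translation":[0,0,0],"rotation":[0,0,0],"jaw":0},{"translation":[0,0,0],"rotation":[0,0,0],"jaw":-1},{"translation":[0,0,0],"rotation":[0,0,0],"jaw":-1},{"translation":[0,0,0],"rotation":[0,0,0],"jaw":-1},{"translation":[0,0,0],"rotation":[0,0,0],"jaw":-1},{"translation":[0,0,0],"rotation":[0,0,0],"jaw":-1}]'
```

```text
time: 4.1
tool_pos: [0.4892, 0.298, 0.0724]
ee_rot: [0.001, 0.172, 0.985, 0.001]
wrist_force: [-0.0, -1.2, 5.9]
finger_gap: 0.015
grasp_force: 61.2
```

```bash
python3 -m inch '[{"translation":[0,0,-0.12],"rotation":[0,0,0],"jaw":-1},{"translation":[0,0,0],"rotation":[0,0,-0.75],"jaw":-1},{"translation":[0,0,0],"rotation":[0,0,-0.75],"jaw":-1},{"translation":[0,0,0],"rotation":[0,0,-0.75],"jaw":-1},{"translation":[-0.07,-0.4,0],"rotation":[0,0,0],"jaw":-1},{"translation":[-0.07,-0.4,0],"rotation":[0,0,0],"jaw":-1},{"translation":[-0.07,-0.4,0],"rotation":[0,0,0],"jaw":-1},{"translation":[-0.07,-0.4,0],"rotation":[0,0,0],"jaw":-1},{"translation":[0,0,0],"rotation":[0,0,0],"jaw":-1},{"translation":[0,0,0],"rotation":[0,0,0],"jaw":-1}]'
python3 - <<'E'
from h import *
c=cam('wrist');save(c,'w2');np.save('w2.npy',c['extrinsics']);s=ctrl.get_state();q=s['ee_rot'];M=R.from_quat([q[1],q[2],q[3],q[0]]).as_matrix();print(M.round(4),np.degrees(np.arctan2(M[1,1],M[0,1])),s['tool_pos'],s['joint_positions'])
E
```

```text
time: 5.35
tool_pos: [0.4994, 0.2337, 0.0763]
ee_rot: [0.0, 0.004, 1.0, 0.0]
wrist_force: [1.3, 0.0, -2.0]
finger_gap: 0.015
grasp_force: 60.1
[[-1.0e+00  7.7e-03  2.0e-04]
 [ 7.7e-03  1.0e+00  5.0e-04]
 [-2.0e-04  5.0e-04 -1.0e+00]] 89.55791471524155 [0.49934407 0.23392694 0.07622478] [ 4.37910958e-01  4.54205649e-01 -1.10957002e-01  1.00522614e+00
  3.53815793e-04  4.45626927e-01]
```

View pics/w2.png

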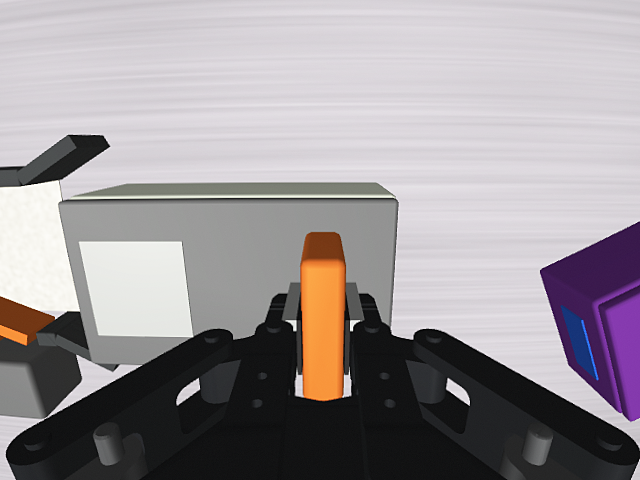

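The lid shows from (60,200) to (397,200) on its far edge and near row 364 on the near edge. I'll measure the lateral position and yaw from those.

```bash
python3 - <<'E'
from h import *
im=cv2.imread('pics/w2.png');g=cv2.cvtColor(im,6).astype(float)
c=cam('wrist');c['extrinsics']=np.load('w2.npy')
g=cv2.GaussianBlur(g,(3,3),0)
def edge(us,v0,v1,z,sgn):
    P=[(u,v0+np.argmax(sgn*np.diff(g[v0:v1,u]))+.5) for u in us]
    X=plane(c,P,z); k=np.polyfit(X[:,1],X[:,0],1);print(P[0],P[-1],'X@0.19 %.1f'%(1000*np.polyval(k,.19)),'yaw',-90-np.degrees(np.arctan(k[0])),'res',np.std(X[:,0]-np.polyval(k,X[:,1]))*1000)
for z in(.063,.068): edge(range(75,385,10),190,210,z,-1); edge(range(100,180,8),345,375,z,1)
print(g[190:206,200].astype(int),g[355:372,130].astype(int))
E
```

```text
(75, np.float64(198.5)) (375, np.float64(197.5)) X@0.19 455.0 yaw -90.57493629281215 res 0.09101165390336444
(100, np.float64(365.5)) (172, np.float64(351.5)) X@0.19 527.4 yaw -74.77309726847925 res 1.9965555838489255
(75, np.float64(198.5)) (375, np.float64(197.5)) X@0.19 454.2 yaw -90.57493629281205 res 0.08808889682875093
(100, np.float64(365.5)) (172, np.float64(351.5)) X@0.19 524.7 yaw -74.77309726847953 res 1.9324380043162246
[125 124 123 126 148 190 225 193 108  70  91 114 128 141 153 155] [143 143 143 143 142 142 142 140 139 157 193 213 213 212 216 205 146]
```

```bash
python3 - <<'E'
from h import *
c=cam('wrist');c['extrinsics']=np.load('w2.npy')
for z in (.063,.068):
  print(z,(plane(c,[(100,199),(130,199),(160,199),(100,364.5),(130,364.5),(160,364.5)],z)*1000).round(1).tolist())
print('table far edge', (plane(c,[(250,182.5)],.068)*1000))
print(ctrl.get_state()['tool_pos'])
E
```

```text
0.063 [[454.7, 130.8, 63.0], [455.0, 145.5, 63.0], [455.2, 159.8, 63.0], [544.8, 112.5, 63.0], [544.3, 129.9, 63.0], [543.9, 146.7, 63.0]]
0.068 [[453.9, 134.1, 68.0], [454.2, 148.3, 68.0], [454.5, 162.2, 68.0], [541.2, 116.5, 68.0], [540.7, 133.2, 68.0], [540.3, 149.5, 68.0]]
table far edge [[447.82053491 203.06284239  68.        ]]
[0.49922552 0.23419958 0.07615738]
```

```bash
python3 -m inch '[{"translation":[-0.03,0,0.05],"rotation":[0,0,0],"jaw":-1},{"translation":[0,0,0.05],"rotation":[0,0,0],"jaw":-1},{"translation":[0,-0.2,0],"rotation":[0,0,0],"jaw":-1},{"translation":[0,-0.2,0],"rotation":[0,0,0],"jaw":-1},{"translation":[0,-0.2,0],"rotation":[0,0,0],"jaw":-1},{"translation":[0,-0.2,0],"rotation":[0,0,0],"jaw":-1},{"translation":[0,-0.2,0],"rotation":[0,0,0],"jaw":-1},{"translation":[0,-0.2,0],"rotation":[0,0,0],"jaw":-1},{"translation":[0,-0.09,0],"rotation":[0,0,0],"jaw":-1},{"translation":[0,-0.09,0],"rotation":[0,0,0],"jaw":-1},{"translation":[0,-0.09,0],"rotation":[0,0,0],"jaw":-1},{"translation":[0,-0.09,0],"rotation":[0,0,0],"jaw":-1}]'
```

```text
time: 7.0
tool_pos: [0.5002, 0.1715, 0.0724]
ee_rot: [0.0, 0.004, 1.0, 0.0]
wrist_force: [0.6, 2.9, 3.9]
finger_gap: 0.0152
grasp_force: 61.1
```

```bash
python3 -m inch '[{"translation":[0,-0.09,0],"rotation":[0,0,0],"jaw":-1},{"translation":[0,-0.09,0],"rotation":[0,0,0],"jaw":-1},{"translation":[0,-0.09,0],"rotation":[0,0,0],"jaw":-1},{"translation":[0,-0.09,0],"rotation":[0,0,0],"jaw":-1},{"translation":[0,-0.09,0],"rotation":[0,0,0],"jaw":-1},{"translation":[0,-0.09,0],"rotation":[0,0,0],"jaw":-1},{"translation":[0,-0.09,0],"rotation":[0,0,0],"jaw":-1},{"translation":[0,-0.09,0],"rotation":[0,0,0],"jaw":-1},{"translation":[0,-0.09,0],"rotation":[0,0,0],"jaw":-1},{"translation":[0,-0.09,0],"rotation":[0,0,0],"jaw":-1},{"translation":[0,-0.09,0],"rotation":[0,0,0],"jaw":-1},{"translation":[0,-0.09,0],"rotation":[0,0,0],"jaw":-1}]'
```

```text
time: 8.5
tool_pos: [0.4971, 0.132, 0.0729]
ee_rot: [-0.002, 0.003, 1.0, 0.004]
wrist_force: [-8.1, 15.3, 13.4]
finger_gap: 0.0152
grasp_force: 62.4
```

```bash
python3 -m inch '[{"translation":[0,-0.09,0],"rotation":[0,0,0],"jaw":-1},{"translation":[0,-0.09,0],"rotation":[0,0,0],"jaw":-1},{"translation":[0,-0.09,0],"rotation":[0,0,0],"jaw":-1},{"translation":[0,-0.09,0],"rotation":[0,0,0],"jaw":-1},{"translation":[0,-0.09,0],"rotation":[0,0,0],"jaw":-1},{"translation":[0,-0.09,0],"rotation":[0,0,0],"jaw":-1}]'
```

```text
time: 9.25
tool_pos: [0.4979, 0.1076, 0.0725]
ee_rot: [-0.001, 0.004, 1.0, 0.001]
wrist_force: [-5.4, 7.0, 9.0]
finger_gap: 0.0152
grasp_force: 61.9
```

```bash
python3 -m inch '[{"translation":[0,-0.09,0],"rotation":[0,0,0],"jaw":-1},{"translation":[0,-0.09,0],"rotation":[0,0,0],"jaw":-1},{"translation":[0,-0.09,0],"rotation":[0,0,0],"jaw":-1},{"translation":[0,-0.09,0],"rotation":[0,0,0],"jaw":-1},{"translation":[0,-0.09,0],"rotation":[0,0,0],"jaw":-1},{"translation":[0,-0.09,0],"rotation":[0,0,0],"jaw":-1},{"translation":[0,-0.09,0],"rotation":[0,0,0],"jaw":-1},{"translation":[0,-0.09,0],"rotation":[0,0,0],"jaw":-1},{"translation":[0,-0.09,0],"rotation":[0,0,0],"jaw":-1},{"translation":[0,-0.09,0],"rotation":[0,0,0],"jaw":-1},{"translation":[0,-0.09,0],"rotation":[0,0,0],"jaw":-1},{"translation":[0,-0.09,0],"rotation":[0,0,0],"jaw":-1}]'
python3 -m inch '[{"translation":[0.01,-0.09,0],"rotation":[0,0,0],"jaw":-1},{"translation":[0.01,-0.09,0],"rotation":[0,0,0],"jaw":-1},{"translation":[0,-0.09,0],"rotation":[0,0,0],"jaw":-1},{"translation":[0,-0.09,0],"rotation":[0,0,0],"jaw":-1},{"translation":[0,-0.09,0],"rotation":[0,0,0],"jaw":-1},{"translation":[0,-0.09,0],"rotation":[0,0,0],"jaw":-1},{"translation":[0,-0.09,0],"rotation":[0,0,0],"jaw":-1},{"translation":[0,-0.09,0],"rotation":[0,0,0],"jaw":-1},{"translation":[0,-0.09,0],"rotation":[0,0,0],"jaw":-1},{"translation":[0,-0.09,0],"rotation":[0,0,0],"jaw":-1},{"translation":[0,-0.09,0],"rotation":[0,0,0],"jaw":-1},{"translation":[0,-0.09,0],"rotation":[0,0,0],"jaw":-1}]'
```

```text
time: 10.75
tool_pos: [0.4978, 0.0643, 0.0724]
ee_rot: [-0.001, 0.003, 1.0, 0.001]
wrist_force: [-3.1, 7.1, 8.2]
finger_gap: 0.0154
grasp_force: 61.8
time: 12.25
tool_pos: [0.4966, 0.0212, 0.0724]
ee_rot: [-0.001, 0.003, 1.0, 0.001]
wrist_force: [-3.3, 8.7, 9.8]
finger_gap: 0.0152
grasp_force: 61.9
```

```bash
python3 -m inch '[{"translation":[0,-0.09,0],"rotation":[0,0,0],"jaw":-1},{"translation":[0,-0.09,0],"rotation":[0,0,0],"jaw":-1},{"translation":[0,-0.09,0],"rotation":[0,0,0],"jaw":-1},{"translation":[0,-0.09,0],"rotation":[0,0,0],"jaw":-1},{"translation":[0,-0.09,0],"rotation":[0,0,0],"jaw":-1},{"translation":[0,-0.09,0],"rotation":[0,0,0],"jaw":-1},{"translation":[0,-0.09,0],"rotation":[0,0,0],"jaw":-1},{"translation":[0,-0.09,0],"rotation":[0,0,0],"jaw":-1},{"translation":[0,-0.09,0],"rotation":[0,0,0],"jaw":-1},{"translation":[0,-0.09,0],"rotation":[0,0,0],"jaw":-1},{"translation":[0,-0.09,0],"rotation":[0,0,0],"jaw":-1},{"translation":[0,-0.09,0],"rotation":[0,0,0],"jaw":-1}]'
python3 -m inch '[{"translation":[0,-0.09,0],"rotation":[0,0,0],"jaw":-1},{"translation":[0,-0.09,0],"rotation":[0,0,0],"jaw":-1},{"translation":[0,-0.09,0],"rotation":[0,0,0],"jaw":-1},{"translation":[0,-0.09,0],"rotation":[0,0,0],"jaw":-1}]'
```

```text
time: 13.75
tool_pos: [0.4962, -0.0218, 0.0724]
ee_rot: [-0.001, 0.003, 1.0, 0.001]
wrist_force: [-3.2, 8.0, 10.3]
finger_gap: 0.0149
grasp_force: 62.0
time: 14.25
tool_pos: [0.4961, -0.0341, 0.0726]
ee_rot: [-0.001, 0.002, 1.0, 0.004]
wrist_force: [-3.7, 15.3, 12.7]
finger_gap: 0.0154
grasp_force: 62.1
```

```bash
python3 -m inch '[{"translation":[0,-0.08,0],"rotation":[0,0,0],"jaw":-1},{"translation":[0,-0.08,0],"rotation":[0,0,0],"jaw":-1},{"translation":[0,-0.08,0],"rotation":[0,0,0],"jaw":-1},{"translation":[0,-0.08,0],"rotation":[0,0,0],"jaw":-1},{"translation":[0,-0.05,0],"rotation":[0,0,0],"jaw":-1}]'
python3 -m inch '[{"translation":[0,-0.05,0],"rotation":[0,0,0],"jaw":-1},{"translation":[0,-0.05,0],"rotation":[0,0,0],"jaw":-1},{"translation":[0,-0.05,0],"rotation":[0,0,0],"jaw":-1}]'
```

```text
time: 14.88
tool_pos: [0.4967, -0.0488, 0.0726]
ee_rot: [-0.0, 0.003, 1.0, 0.004]
wrist_force: [-2.3, 15.3, 10.8]
finger_gap: 0.015
grasp_force: 61.9
time: 15.25
tool_pos: [0.4969, -0.0494, 0.0734]
ee_rot: [0.0, 0.001, 1.0, 0.01]
wrist_force: [-2.5, 35.3, 18.4]
finger_gap: 0.0149
grasp_force: 63.8
```

```bash
python3 -m inch '[{"translation":[0,0.02,0.03],"rotation":[0,0,0],"jaw":-1},{"translation":[0,0,0],"rotation":[0,0,0],"jaw":-1},{"translation":[0,0,0],"rotation":[0,0,0],"jaw":-1},{"translation":[0,0,0],"rotation":[0,0,0],"jaw":-1},{"translation":[0,0,0],"rotation":[0,0,0],"jaw":-1},{"translation":[0,0,0],"rotation":[0,0,0],"jaw":-1},{"translation":[0,0,0],"rotation":[0,0,0],"jaw":-1},{"translation":[0,0,0],"rotation":[0,0,0],"jaw":-1},{"translation":[0,0,0],"rotation":[0,0,0],"jaw":-1},{"translation":[0,0,0],"rotation":[0,0,0],"jaw":-1},{"translation":[0,0,0],"rotation":[0,0,0],"jaw":-1},{"translation":[0,0,0],"rotation":[0,0,0],"jaw":-1}]'
python3 -m inch '[{"translation":[0,0,0],"rotation":[0,0,0],"jaw":-1},{"translation":[0,0,0],"rotation":[0,0,0],"jaw":-1},{"translation":[0,0,0],"rotation":[0,0,0],"jaw":-1},{"translation":[0,0,0],"rotation":[0,0,0],"jaw":-1},{"translation":[0,0,0],"rotation":[0,0,0],"jaw":-1},{"translation":[0,0,0],"rotation":[0,0,0],"jaw":-1},{"translation":[0,0,0],"rotation":[0,0,0],"jaw":-1},{"translation":[0,0,0],"rotation":[0,0,0],"jaw":-1},{"translation":[0,0,0],"rotation":[0,0,0],"jaw":-1},{"translation":[0,0,0],"rotation":[0,0,0],"jaw":-1},{"translation":[0,0,0],"rotation":[0,0,0],"jaw":-1},{"translation":[0,0,0],"rotation":[0,0,0],"jaw":-1}]'
python3 - <<'E'
from h import *
a=cam('side')['img'][220:370,190:340];b=cam('scene')['img'][160:260,200:350]
o=np.hstack([cv2.resize(a,(400,400),interpolation=2),cv2.resize(b,(400,267),interpolation=2) if 0 else np.vstack([cv2.resize(b,(400,267),interpolation=2),np.zeros((133,400,3),np.uint8)])])
cv2.imwrite('pics/hold.png',o[:,:,::-1])
E
```

```text
time: 16.75
tool_pos: [0.4969, -0.0492, 0.0729]
ee_rot: [0.0, 0.001, 1.0, 0.008]
wrist_force: [-4.7, 29.8, 20.8]
finger_gap: 0.0151
grasp_force: 64.4
time: 18.25
tool_pos: [0.4969, -0.0492, 0.0729]
ee_rot: [0.0, 0.001, 1.0, 0.008]
wrist_force: [-3.6, 29.5, 21.1]
finger_gap: 0.0152
grasp_force: 64.4
```

View pics/hold.png

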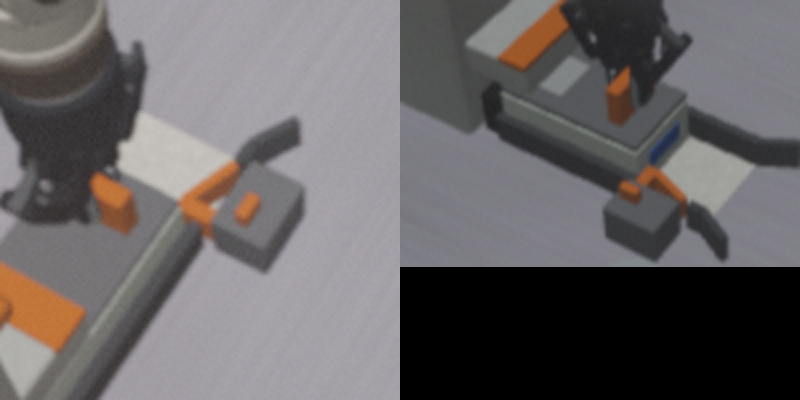

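The catch tip is at side-view pixel (258,296), the same place as when it was fully out at the start, and it sits behind the box rear. I'll hold a moment longer, then release and lift clear.

```bash
python3 -m inch '[{"translation":[0,0,0],"rotation":[0,0,0],"jaw":-1},{"translation":[0,0,0],"rotation":[0,0,0],"jaw":-1},{"translation":[0,0,0],"rotation":[0,0,0],"jaw":-1},{"translation":[0,0,0],"rotation":[0,0,0],"jaw":-1},{"translation":[0,0,0],"rotation":[0,0,0],"jaw":-1},{"translation":[0,0,0],"rotation":[0,0,0],"jaw":-1},{"translation":[0,0,0],"rotation":[0,0,0],"jaw":0},{"translation":[0,0,0],"rotation":[0,0,0],"jaw":0},{"translation":[0,0,0],"rotation":[0,0,0],"jaw":0},{"translation":[0,0,0],"rotation":[0,0,0],"jaw":0},{"translation":[0,0,0],"rotation":[0,0,0],"jaw":0}]'
python3 -m inch '[{"translation":[0,0,-0.3],"rotation":[0,0,0],"jaw":0},{"translation":[0,0,-0.5],"rotation":[0,0,0],"jaw":0},{"translation":[0,0,-0.5],"rotation":[0,0,0],"jaw":0},{"translation":[0,0,-0.5],"rotation":[0,0,0],"jaw":0},{"translation":[0,0,-0.7],"rotation":[0,0,0],"jaw":0},{"translation":[0,0,-0.7],"rotation":[0,0,0],"jaw":0},{"translation":[0,0,0],"rotation":[0,0,0],"jaw":0},{"translation":[0,0,0],"rotation":[0,0,0],"jaw":0}]'
python3 - <<'E'
from h import *
a=cam('side')['img'][220:370,190:340];b=cam('scene')['img'][160:260,200:350]
cv2.imwrite('pics/rel.png',np.hstack([cv2.resize(a,(400,400),interpolation=2),np.vstack([cv2.resize(b,(400,267),interpolation=2),np.zeros((133,400,3),np.uint8)])])[:,:,::-1])
E
```

```text
time: 19.73
tool_pos: [0.4963, -0.0575, 0.0701]
ee_rot: [-0.001, 0.004, 1.0, 0.0]
wrist_force: [-1.4, 4.6, -0.7]
finger_gap: 0.0429
grasp_force: 2.1
time: 20.72
tool_pos: [0.4973, -0.0583, 0.199]
ee_rot: [0.0, 0.004, 1.0, -0.001]
wrist_force: [0.6, 0.2, -0.3]
finger_gap: 0.0426
grasp_force: 0.0
```

View pics/rel.png

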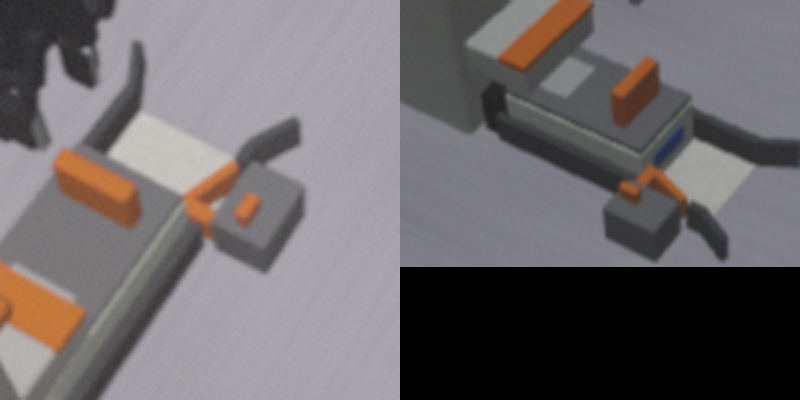

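After release the box has settled back a few millimetres against the catch, whose tip at (185,203) in the crop is still out, and the gripper is clear. Handing in.

```bash
python3 -c "from bench import ctrl;print(ctrl.job_done())"
```

```text
the job is handed in; nothing more can be done
None
```

The box is back in the bay, pressed home until the orange catch came fully out, then released; it settled a few millimetres back against the catch and is held there, the jar, can and bowl were not approached, and I handed the job in at about 21 s (no verdict was returned).

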